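# Drop the round blank into the marking station's feed funnel

## Task

Feed the laser marking station: pick the small solid round brass blank off the perforated plate and let it go in the mouth of the aluminium feed funnel, so that it drops through and comes to rest at the bottom of the clear tube below. Leave the square block where it lies on the plate.

Things in the scene. Friction and masses are not known exactly. Their poses are not given: they have to be found in the camera images.
- blank_center (a point): Centre of the round brass blank: a plain solid cylinder, 30 mm diameter, 26 mm high, about 155 g, standing on end (z axis up) on the perforated plate. Plate top is 12 mm above the bench, so this point is 25 mm above the bench. Grasp across the diameter, any direction. On the plate, 95 mm or more away, also lie a square block, a flat ring (56 mm across, 8 high) and a flat bar (64 x 22 x 12 mm).
- feeder_mouth (a point): Centre of the funnel's open mouth at rim height, 130 mm above the bench; z up. Aluminium cone, 110 mm inside at the rim, wall 3 mm, narrowing over 60 mm to a clear upright tube of 46 mm bore whose floor is 118 mm below this point. Fixed to the bench by a 120 mm round flange. The blank fits the tube any way round. The grey open cup (76 mm across, 60 high) beside it is not the feeder.
- block_center (a point): Centre of the square brass block, 40 x 40 x 20 mm, lying flat on the perforated plate, 22 mm above the bench; to be left alone. Its x and y axes are parallel to its sides.
Things that resemble listed ones, but are neither listed nor needed, are in the scene too. Leave any black look-alike of the part that bears blank_center alone. What is shaped like the part that bears feeder_mouth but turquoise is not meant.

How it is judged (in metres and radians):
At the end, for the whole second after the job is handed in: The round blank lies at the bottom of the tube: its centre within 14 mm of the tube's axis and more than 90 mm below the funnel's rim; the square block is within 30 mm of where it started (horizontal distance between blank_center and feeder_mouth below 0.014 m and z of blank_center in the frame of feeder_mouth below -0.09 m and distance of block_center from where it was at the start of the episode below 0.03 m); the robot touches nothing.
It fails at once if the square block is moved by more than 30 mm (distance of block_center from where it was at the start of the episode above 0.03 m).
It also fails if it takes over 40 s, if anything falls off the work surface, if the arm or the gripper's body presses on something with over 40 N, if the wrist force passes 120 N, or if a joint passes its speed limit or range.

## Robot

A 6-joint arm with a two-finger parallel gripper is mounted at the origin on the work surface. World frame = base frame: x ahead of the robot, y to its left, z up, the work surface at z = 0. Lengths are in m, angles in degrees, forces in N, time in s.
With the tool pointing down it reaches from about 0.4 to 0.825 m from the base axis. Payload 7 kg.
Tool frame: the origin (TCP) lies between the finger pads; the fingertips stand 11 mm ahead of it and the grasp point (between the pads) lies 8 mm behind it; z points along the fingers, y is the direction in which the jaws open and shut (so a half turn about z gives the same grasp; the last joint's range is limited). The gripper opens to 88 mm and grips with 3 to 60 N. Pads are 19 mm wide; open, the fingers measure 130 mm over their backs; the gripper's body (78 mm by 193 mm) begins 47 mm behind the grasp point.
Start: joints at [-59.811, 20.546, 0.682, 0, -70.136, -16.507], TCP at [0.16, -0.656, 0.238] pointing down, gripper open.
Joint ranges: [-176.03, 176.03], [-82.01, 121.73], [-58.28, 71.71], [-173.87, 95.51], [-174.79, -0.11], [-173.66, 173.66]. Speed limits (degrees/s): [136.94, 136.94, 172.46, 180, 180, 180].

## Interface

Orientations are given as [roll, pitch, yaw] about the fixed x, y, z axes, in that order (R = Rz(yaw) Ry(pitch) Rx(roll)).
In Python, from plant import r gives the robot as it stands.
- The arm moves only by the shell command python3 -m inch 'ROWS' [OPENING] [FORCE]. ROWS is JSON, a list of rows, each an object of numbers: "x", "y", "z": the shift along the tool's x, y, z as a fraction of full scale; "yaw": the turn about the tool's z as a fraction of full scale. In form: [{"x": .., "y": .., "z": .., "yaw": ..}, ...]. A call has 1 to 5 rows; each row shifts and turns the pose as measured when the row begins, along the tool's axes as they then stand; what a row does not reach is not made up. Full scale, the value 1, is 0.025 m for a shift and 4 degrees for a turn. A row lasts 1/12 s, in which the tool goes at most 41.7 mm and 7.16 degrees, less where a joint would pass 70% of its speed; a pose out of reach is approached as far as the arm can. A call with a number of a shift or a turn outside -1 to 1 is refused whole. A call with a gripper value outside its range is refused whole. OPENING is the opening, from -1 (shut) to 1 (fully open), set as the call begins (- or left out, the last holds). The fingers move at their own pace and stop on an object; FORCE is the grip in N (left out, the last holds). Time passes only in rows, so rows that do not move let the fingers close. It gives the time, the measured TCP pose, the force and the opening at its end, in the units of the state.
- r.get_state(): the state, without advancing time (a new reading comes with each control period).
- r.capture(name): name is "scene" or "top"; returns (picture, depth): 420x560x3 uint8, red, green, blue; 420x560 float32, m along the optical axis (not along the pixel's ray), 0 where there is no reading.
- r.camera_info(name): a dict with "mtx" (3x3 intrinsics, pixels), "pose" (4x4, takes a point from camera to world coordinates). Camera axes: x right, y down, z forward; pixel columns grow to the right and rows downward; lengths in m; the calibration is good to about 2 mm. A picture is of the moment at which its call begins. camera_info takes no time and is no camera call.
- r.close_job(): hands the job in, once; it reports no verdict.
The state is a dict: "time_s": time; "joints": joint angles; "qd": joint speeds; "joint_torque": joint torques, N m; "tcp_pos": TCP position; "eef_rot": TCP orientation; "contact_force": force on the tool from outside, world axes, zero at the start; "moment": the same for the moment, N m; "gripper_width": finger opening in m.
Only numpy, scipy, OpenCV 4.12 (cv2) and the standard library are available. Lean on these libraries where they do the work, as an engineer would, in place of code of your own. Each camera call takes 0.05 s, during which the arm holds its last target. There are 200 camera calls.

## Working session

There is one attempt and no reset: what is moved stays moved. The work goes in short steps, Python scripts to look and compute and a shell command to move; the robot and the scene stay as the last step left them, time stands still between calls to the robot, and variables do not carry over. Pictures are saved under pics/ and viewed, about 8 in all and at most 12, crops included, and the job is handed in when it is done.

```bash
mkdir -p pics
cat > h.py <<'E'
import numpy as np, cv2
from plant import r
def shot(n,f=None):
    p,d=r.capture(n)
    if f: cv2.imwrite('pics/'+f,p[:,:,::-1])
    return p,d
def cloud(n,d):
    i=r.camera_info(n);K=np.array(i['mtx']);T=np.array(i['pose'])
    v,u=np.mgrid[:d.shape[0],:d.shape[1]]
    P=np.stack([(u-K[0,2])/K[0,0]*d,(v-K[1,2])/K[1,1]*d,d],-1)
    W=P@T[:3,:3].T+T[:3,3]; W[d==0]=np.nan
    return W
def ray(n,u,v,z):
    i=r.camera_info(n);K=np.array(i['mtx']);T=np.array(i['pose'])
    w=T[:3,:3]@np.array([(u-K[0,2])/K[0,0],(v-K[1,2])/K[1,1],1]);c=T[:3,3]
    return c+w*(z-c[2])/w[2]
E
python3 - <<'E'
from h import *
a,_=shot('scene','s1.png');b,_=shot('top','t1.png')
for n in('scene','top'):print(r.camera_info(n))
print(r.get_state())
E
```

```text
{'mtx': array([[442.26067293,   0.        , 284.50387839],
       [  0.        , 442.26067293, 212.25329909],
       [  0.        ,   0.        ,   1.        ]]), 'pose': array([[ 0.19116643,  0.59764607, -0.77863636,  1.16954545],
       [ 0.98139376, -0.13087223,  0.14049468, -0.17881925],
       [-0.01793578, -0.79100672, -0.6115445 ,  0.64182443],
       [ 0.        ,  0.        ,  0.        ,  1.        ]])}
{'mtx': array([[390.06319572,   0.        , 276.80618702],
       [  0.        , 390.06319572, 207.54570417],
       [  0.        ,   0.        ,   1.        ]]), 'pose': array([[ 0.00163685, -0.99040195,  0.13820743,  0.34558539],
       [-0.99966916,  0.00192703,  0.02564874, -0.06871008],
       [-0.02566889, -0.13820369, -0.99007113,  0.93329988],
       [ 0.        ,  0.        ,  0.        ,  1.        ]])}
{'time_s': 0.1, 'joints': array([-5.98100611e+01,  2.05863630e+01,  6.38469600e-01, -1.91581381e-02,
       -7.01382777e+01, -1.65048075e+01]), 'qd': array([ 0.02805612, -0.14916475,  0.14565091,  0.03243446,  0.04886256,
       -0.00475593]), 'joint_torque': array([-2.09174366e-03, -5.84163272e+01,  2.93752223e+01,  7.01570079e+00,
        1.01233352e-02, -4.93525954e-05]), 'tcp_pos': array([ 0.15954267, -0.65541504,  0.23671864]), 'eef_rot': array([ 1.79912262e+02, -7.21445628e-03, -1.66321386e+02]), 'contact_force': array([ 0.66410722, -0.11455109, -0.3241126 ]), 'moment': array([-0.01243395, -0.06235496,  0.01792239]), 'gripper_width': 0.08756684004358893}
```

View pics/t1.png

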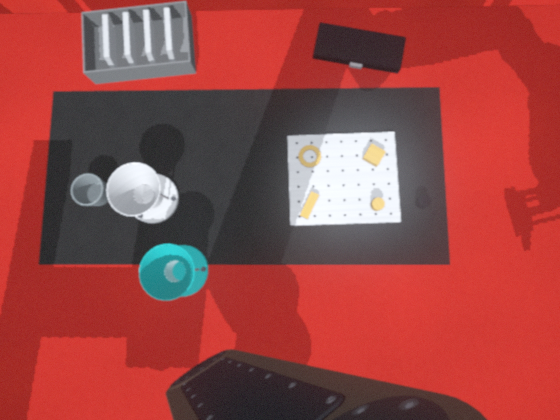

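View pics/s1.png

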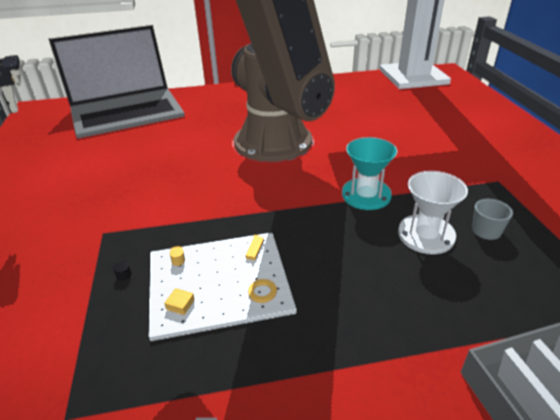

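The top view shows the round blank at about (377,203), the block at (374,154), the ring at (309,156) and the bar at (310,205). The aluminium funnel rim is at (134,189), the turquoise decoy at (165,272), the cup at (88,190) and the black look-alike at (422,197). In the scene view the blank is at (177,256) and the funnel rim at (437,190).

Run:
```python
from h import *
def blobs(n,img,z,amin):
    hsv=cv2.cvtColor(img,cv2.COLOR_RGB2HSV)
    m=cv2.inRange(hsv,(15,110,110),(35,255,255))
    k,l,s,c=cv2.connectedComponentsWithStats(m)
    for i in range(1,k):
        if s[i,4]>amin: print(n,s[i],c[i].round(1),ray(n,*c[i],z).round(4))
for n in('top','scene'):
    img,d=shot(n); blobs(n,img,0.03,60)
    W=cloud(n,d)
    # rim: highest points of the funnel
    ys,xs=(slice(150,230),slice(95,175)) if n=='top' else (slice(165,255),slice(395,470))
    P=W[ys,xs].reshape(-1,3); q=P[(abs(P[:,2]-.128)<.006)]
    if len(q)>10:
        A=np.c_[2*q[:,:2],np.ones(len(q))];s=np.linalg.lstsq(A,(q[:,:2]**2).sum(1),rcond=None)[0]
        print(n,'rim',len(q),s[:2],np.sqrt(s[2]+s[0]**2+s[1]**2),q[:,2].mean())
    hsv=cv2.cvtColor(img,cv2.COLOR_RGB2HSV)
    if n=='top':
        g=((hsv[...,1]<60)&(hsv[...,2]>110)).astype('u1');g[:, :107-4]=0
        print('plate',np.nanmedian(W[140:215,295:370,2]))
    m=np.nan_to_num(W[...,2])
    mask=((m>.026)&(m<.05)&(W[...,0]>.3)&(W[...,1]<-.15)&(W[...,1]>-.4)).astype('u1')
    k,l,s,c=cv2.connectedComponentsWithStats(mask)
    for i in range(1,k):
        if s[i,4]>40: print(n,'depth',s[i],W[l==i].mean(0).round(4))
```

```text
top rim 524 [0.4985051  0.25639275] 0.05418421179234391 0.12740685434449944
plate 0.012221244073099102
top depth [320  23  21  11  60] [ 0.9232 -0.1762  0.0272]
top depth [320  34  15  18  70] [ 0.8878 -0.1662  0.027 ]
top depth [346  47  16  13  52] [ 0.8611 -0.2376  0.0269]
top depth [363 143  23  23 290] [ 0.5986 -0.2746  0.0318]
top depth [418 195  12  11  50] [ 0.4885 -0.3896  0.0271]
top depth [371 197  14  13 139] [ 0.4803 -0.2776  0.0373]
scene [246 234  17  26 228] [254.2 247.5] [ 0.4933 -0.1218  0.03  ]
scene [170 246  14  20 216] [176.7 255. ] [ 0.4827 -0.2784  0.03  ]
scene [249 280  28  22 321] [262.1 290.6] [ 0.6134 -0.1237  0.03  ]
scene [165 289  29  25 492] [179.1 301. ] [ 0.607  -0.2744  0.03  ]
scene rim 493 [0.50148296 0.25623393] 0.054523074564579936 0.12703014297592902
scene depth [169 247  16  15 182] [ 0.4856 -0.2782  0.036 ]
scene depth [115 262  14  11  79] [ 0.4904 -0.3874  0.027 ]
scene depth [164 288  30  23 427] [ 0.6029 -0.2752  0.0318]
```

```bash
cat > to.py <<'E'
import sys; from h import *
t=np.array(list(map(float,sys.argv[1:4])));s=r.get_state();y=np.radians(s['eef_rot'][2])
d=t-s['tcp_pos'];x=np.array([np.cos(y),np.sin(y)]);yy=np.array([np.sin(y),-np.cos(y)])
print(s['time_s'],s['tcp_pos'].round(4),s['eef_rot'].round(1),s['gripper_width'].round(4),s['contact_force'].round(1),'need units',np.round(np.array([d[:2]@x,d[:2]@yy,-d[2]])/.025,2))
E
m='[{"x":-0.9,"y":0.65,"z":0.1},{"x":-0.9,"y":0.65,"z":0.1},{"x":-0.9,"y":0.65,"z":0.1},{"x":-0.9,"y":0.65,"z":0.1},{"x":-0.9,"y":0.65,"z":0.1}]'
python3 -m inch '[{"x":-0.9,"y":0.65,"z":0.1},{"x":-0.9,"y":0.65,"z":0.1},{"x":-0.9,"y":0.65,"z":0.1},{"x":-0.9,"y":0.65,"z":0.1},{"x":-0.9,"y":0.65,"z":0.1}]' 1 30
python3 to.py 0.4825 -0.278 0.11
```

```text
validation failed for argument at $[0]...
Traceback (most recent call last):
  File "to.py", line 4, in <module>
    print(s['time_s'],s['tcp_pos'].round(4),s['eef_rot'].round(1),s['gripper_width'].round(4),s['contact_force'].round(1),'need units',np.round(np.array([d[:2]@x,d[:2]@yy,-d[2]])/.025,2))
                                                                  ^^^^^^^^^^^^^^^^^^^^^^^^
AttributeError: 'float' object has no attribute 'round'
```

```bash
sed -i "s/s\['gripper_width'\].round(4)/round(s['gripper_width'],4)/" to.py
python3 -m inch '[{"x":-0.9,"y":0.65,"z":0.1,"yaw":0},{"x":-0.9,"y":0.65,"z":0.1,"yaw":0},{"x":-0.9,"y":0.65,"z":0.1,"yaw":0},{"x":-0.9,"y":0.65,"z":0.1,"yaw":0},{"x":-0.9,"y":0.65,"z":0.1,"yaw":0}]' 1 30
python3 to.py 0.4825 -0.278 0.11
```

```text
time_s: 0.62
tcp_pos: [0.2486, -0.5496, 0.2216]
eef_rot: [179.8, -0.1, -166.8]
contact_force: [0.7, 0.1, 0.7]
gripper_width: 0.0875
0.6167 [ 0.2486 -0.5496  0.2216] [ 1.798e+02 -1.000e-01 -1.668e+02] 0.0875 [0.7 0.1 0.7] need units [-11.6    8.43   4.47]
```

```bash
python3 -m inch '[{"x":-0.95,"y":0.7,"z":0.2,"yaw":0},{"x":-0.95,"y":0.7,"z":0.2,"yaw":0},{"x":-0.95,"y":0.7,"z":0.2,"yaw":0},{"x":-0.95,"y":0.7,"z":0.2,"yaw":0},{"x":-0.95,"y":0.7,"z":0.2,"yaw":0}]' >/dev/null
python3 -m inch '[{"x":-0.95,"y":0.7,"z":0.2,"yaw":0},{"x":-0.95,"y":0.7,"z":0.2,"yaw":0},{"x":-0.95,"y":0.7,"z":0.2,"yaw":0},{"x":-0.95,"y":0.7,"z":0.2,"yaw":0},{"x":-0.95,"y":0.7,"z":0.2,"yaw":0}]' >/dev/null
python3 to.py 0.4825 -0.278 0.11
```

```text
1.45 [ 0.4465 -0.3124  0.1701] [ 179.9   -0.  -166.8] 0.0874 [ 0.8 -0.6 -0.5] need units [-1.71  1.01  2.4 ]
```

```bash
python3 -m inch '[{"x":-0.7,"y":0.4,"z":0.5,"yaw":0},{"x":-0.7,"y":0.4,"z":0.8,"yaw":0},{"x":-0.2,"y":0.1,"z":0.8,"yaw":0},{"x":0,"y":0,"z":0.2,"yaw":0},{"x":0,"y":0,"z":0,"yaw":0}]' >/dev/null
python3 to.py 0.4825 -0.278 0.026
python3 - <<'E'
from h import *
a,_=shot('scene');b,_=shot('top')
cv2.imwrite('pics/2.png',np.hstack([cv2.resize(a[170:330,80:280],None,fx=2,fy=2),cv2.resize(b[130:230,310:435],None,fx=3.2,fy=3.2)])[:,:,::-1])
E
```

```text
1.8667 [ 0.4859 -0.2748  0.1109] [ 1.799e+02  1.000e-01 -1.664e+02] 0.0876 [ 0.  -0.2  0.2] need units [ 0.16 -0.09  3.4 ]
```

View pics/2.png

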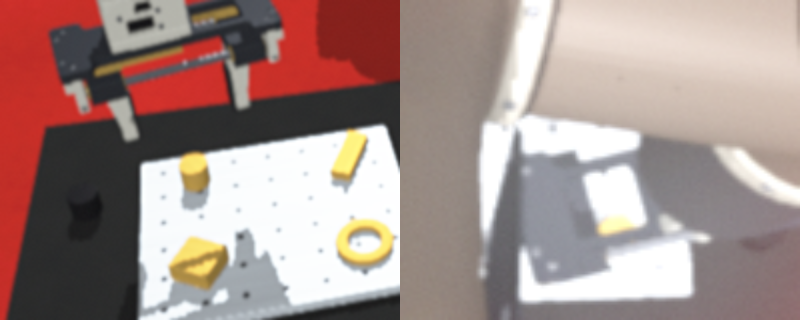

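The fingers straddle the blank, which is at about (195,172) in the left crop, and nothing else is in the way. Descending.

```bash
python3 -m inch '[{"x":0.16,"y":-0.1,"z":0.8,"yaw":0},{"x":0,"y":0,"z":0.8,"yaw":0},{"x":0,"y":0,"z":0.6,"yaw":0},{"x":0,"y":0,"z":0.4,"yaw":0},{"x":0,"y":0,"z":0,"yaw":0}]' >/dev/null
python3 to.py 0.4825 -0.278 0.026
```

```text
2.3833 [ 0.4851 -0.2836  0.0525] [-179.7    0.7 -166.7] 0.0879 [-0.   0.6  0.6] need units [0.05 0.24 1.06]
```

```bash
python3 -m inch '[{"x":0.05,"y":0.2,"z":0.5,"yaw":0},{"x":0,"y":0,"z":0.3,"yaw":0},{"x":0,"y":0,"z":0.1,"yaw":0},{"x":0,"y":0,"z":0,"yaw":0}]' >/dev/null
python3 to.py 0.4825 -0.278 0.026
```

```text
2.7167 [ 0.4846 -0.2815  0.0332] [-179.5    1.  -166.8] 0.0877 [ 0.1  0.3 -0.7] need units [0.05 0.16 0.29]
```

```bash
python3 -m inch '[{"x":0.05,"y":0.15,"z":0.2,"yaw":0},{"x":0,"y":0,"z":0.05,"yaw":0}]' >/dev/null
python3 to.py 0.4825 -0.278 0.026
python3 -m inch '[{"x":0,"y":0,"z":0,"yaw":0},{"x":0,"y":0,"z":0,"yaw":0},{"x":0,"y":0,"z":0,"yaw":0},{"x":0,"y":0,"z":0,"yaw":0},{"x":0,"y":0,"z":0,"yaw":0}]' -1 30 >/dev/null
python3 to.py 0.4825 -0.278 0.026
python3 -m inch '[{"x":0,"y":0,"z":0,"yaw":0},{"x":0,"y":0,"z":0,"yaw":0},{"x":0,"y":0,"z":0,"yaw":0}]' >/dev/null
python3 to.py 0.4825 -0.278 0.026
```

```text
2.8833 [ 0.4837 -0.2786  0.0282] [-179.4    1.1 -166.8] 0.0875 [-0.7  0.9  0.4] need units [0.04 0.03 0.09]
3.3 [ 0.4846 -0.2787  0.0294] [-179.4    1.2 -166.7] 0.0597 [ 0.2  1.  -0.4] need units [0.08 0.04 0.13]
3.55 [ 0.4848 -0.2787  0.0296] [-179.4    1.2 -166.7] 0.0396 [0.1 0.4 0.4] need units [0.08 0.05 0.14]
```

```bash
python3 -m inch '[{"x":0,"y":0,"z":0.1,"yaw":0},{"x":0,"y":0,"z":0,"yaw":0},{"x":0,"y":0,"z":0,"yaw":0},{"x":0,"y":0,"z":0,"yaw":0}]' >/dev/null
python3 to.py 0.4825 -0.278 0.026
python3 -m inch '[{"x":0,"y":0,"z":-0.3,"yaw":0},{"x":0,"y":0,"z":-0.5,"yaw":0},{"x":0,"y":0,"z":-0.8,"yaw":0},{"x":0,"y":0,"z":-0.8,"yaw":0},{"x":0,"y":0,"z":-0.8,"yaw":0}]' >/dev/null
python3 to.py 0.500 0.2563 0.2
python3 - <<'E'
from h import *
a,_=shot('scene');cv2.imwrite('pics/3.png',cv2.resize(a[150:330,80:300],None,fx=2,fy=2)[:,:,::-1])
E
```

```text
3.8833 [ 0.4849 -0.2787  0.0268] [-179.4    1.2 -166.7] 0.0291 [-0.1  0.9  2.7] need units [0.09 0.05 0.03]
4.3 [ 0.4783 -0.277   0.1051] [-179.7    0.6 -166.8] 0.0292 [ 0.8 -1.1 -1.5] need units [-5.71 20.57 -3.79]
```

View pics/3.png

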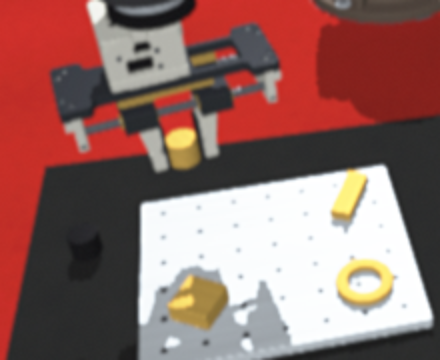

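The blank is held level, at about (182,148), clear of the plate. Now I'll rise and carry it to the funnel.

```bash
python3 -m inch '[{"x":-0.2,"y":0.4,"z":-0.8,"yaw":0},{"x":-0.2,"y":0.7,"z":-0.8,"yaw":0},{"x":-0.25,"y":0.95,"z":-0.8,"yaw":0},{"x":-0.25,"y":0.95,"z":-0.8,"yaw":0},{"x":-0.25,"y":0.95,"z":-0.6,"yaw":0}]' >/dev/null
python3 -m inch '[{"x":-0.25,"y":0.95,"z":0,"yaw":0},{"x":-0.25,"y":0.95,"z":0,"yaw":0},{"x":-0.25,"y":0.95,"z":0,"yaw":0},{"x":-0.25,"y":0.95,"z":0,"yaw":0},{"x":-0.25,"y":0.95,"z":0,"yaw":0}]' >/dev/null
python3 to.py 0.500 0.2563 0.2
```

```text
5.1833 [ 0.4859 -0.0463  0.2143] [-179.6    1.2 -167.3] 0.0294 [-0.   0.6 -2.4] need units [-3.22 11.68  0.57]
```

```bash
python3 -m inch '[{"x":-0.27,"y":1,"z":0,"yaw":0},{"x":-0.27,"y":1,"z":0,"yaw":0},{"x":-0.27,"y":1,"z":0,"yaw":0},{"x":-0.27,"y":1,"z":0,"yaw":0},{"x":-0.27,"y":1,"z":0,"yaw":0}]' >/dev/null
python3 -m inch '[{"x":-0.27,"y":1,"z":0,"yaw":0},{"x":-0.27,"y":1,"z":0,"yaw":0},{"x":-0.27,"y":1,"z":0,"yaw":0},{"x":-0.27,"y":0.8,"z":0,"yaw":0},{"x":-0.2,"y":0.5,"z":0,"yaw":0}]' >/dev/null
python3 to.py 0.500 0.2563 0.15
```

```text
6.0167 [0.4936 0.2078 0.2176] [-179.8    1.3 -167.2] 0.0295 [ 0.5 -0.6 -2.2] need units [-0.68  1.84  2.7 ]
```

```bash
python3 -m inch '[{"x":-0.25,"y":0.8,"z":0.3,"yaw":0},{"x":-0.25,"y":0.6,"z":0.4,"yaw":0},{"x":-0.1,"y":0.3,"z":0.6,"yaw":0},{"x":0,"y":0,"z":0.5,"yaw":0},{"x":0,"y":0,"z":0,"yaw":0}]' >/dev/null
python3 to.py 0.500 0.2563 0.145
```

```text
6.4333 [0.5003 0.2577 0.1709] [-179.8    1.3 -167.1] 0.0296 [-0.3 -1.  -2. ] need units [ 0.02 -0.05  1.04]
```

```bash
python3 -m inch '[{"x":0,"y":0,"z":0.5,"yaw":0},{"x":0,"y":0,"z":0.4,"yaw":0},{"x":0,"y":0,"z":0.15,"yaw":0},{"x":0,"y":0,"z":0,"yaw":0}]' >/dev/null
python3 to.py 0.500 0.2563 0.145
python3 - <<'E'
from h import *
a,_=shot('scene');b,_=shot('top');cv2.imwrite('pics/4.png',np.hstack([cv2.resize(a[100:260,350:540],None,fx=2,fy=2),cv2.resize(b[130:290,60:250],None,fx=2,fy=2)])[:,:,::-1])
E
```

```text
6.7667 [0.5012 0.2564 0.1432] [-179.7    1.2 -167.1] 0.029 [ 0.7 -1.2 -2.6] need units [ 0.05  0.   -0.07]
```

View pics/4.png

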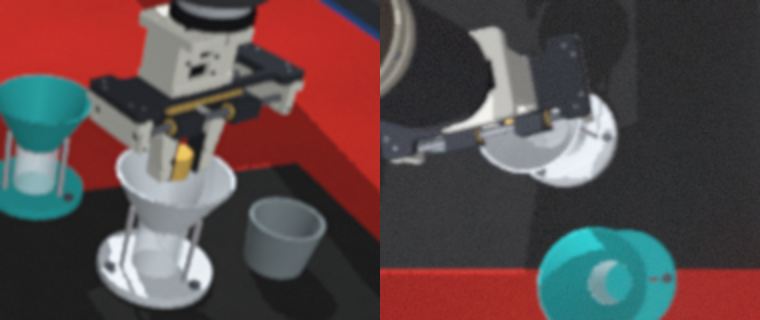

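The blank (about (183,160) in the left crop) sits centred over the aluminium funnel's mouth. I'll release it with a partial opening, so the finger backs stay inside the rim.

```bash
python3 -m inch '[{"x":0,"y":0,"z":0,"yaw":0},{"x":0,"y":0,"z":0,"yaw":0},{"x":0,"y":0,"z":0,"yaw":0},{"x":0,"y":0,"z":0,"yaw":0},{"x":0,"y":0,"z":0,"yaw":0}]' 0.1 >/dev/null
python3 to.py 0.500 0.2563 0.145
python3 -m inch '[{"x":0,"y":0,"z":-0.3,"yaw":0},{"x":0,"y":0,"z":-0.6,"yaw":0},{"x":0,"y":0,"z":-0.8,"yaw":0},{"x":0,"y":0,"z":-0.8,"yaw":0},{"x":0,"y":0,"z":-0.8,"yaw":0}]' >/dev/null
python3 -m inch '[{"x":0,"y":-0.6,"z":-0.6,"yaw":0},{"x":0,"y":-0.9,"z":-0.3,"yaw":0},{"x":0,"y":-0.9,"z":0,"yaw":0},{"x":0,"y":-0.9,"z":0,"yaw":0},{"x":0,"y":-0.9,"z":0,"yaw":0}]' >/dev/null
python3 -m inch '[{"x":0,"y":-0.9,"z":0,"yaw":0},{"x":0,"y":-0.9,"z":0,"yaw":0},{"x":0,"y":-0.9,"z":0,"yaw":0},{"x":0,"y":-0.5,"z":0,"yaw":0},{"x":0,"y":0,"z":0,"yaw":0}]' >/dev/null
python3 to.py 0.500 0.2563 0.145
python3 - <<'E'
from h import *
a,_=shot('scene');b,_=shot('top');cv2.imwrite('pics/5.png',np.hstack([cv2.resize(a[150:270,380:520],None,fx=2.7,fy=2.7),cv2.resize(b[130:250,70:210],None,fx=2.7,fy=2.7)])[:,:,::-1])
for n,i in(('scene',a),('top',b)):
    m=cv2.inRange(cv2.cvtColor(i,cv2.COLOR_RGB2HSV),(15,90,80),(35,255,255));k,l,s,c=cv2.connectedComponentsWithStats(m)
    for j in range(1,k):
        if s[j,4]>15:print(n,s[j],c[j].round(1),ray(n,*c[j],.03).round(3))
E
```

```text
7.2833 [0.5037 0.2579 0.1483] [-179.9    1.7 -167.1] 0.0476 [-0.6  0.1 -0.1] need units [ 0.16 -0.03  0.13]
8.5333 [0.5443 0.0705 0.2713] [ 180.     2.3 -166.7] 0.048 [1.  0.7 0.3] need units [0.02 7.64 5.05]
scene [387  85   4   6  18] [388.4  87.7] [-0.235  0.456  0.03 ]
scene [341  97  50  16 243] [363.7 104.9] [-0.118  0.325  0.03 ]
scene [389 104   6  10  33] [391.9 108.5] [-0.071  0.403  0.03 ]
scene [341 115   6  11  34] [344.1 119.6] [-0.029  0.231  0.03 ]
scene [246 234  17  26 241] [254.2 247.2] [ 0.493 -0.122  0.03 ]
scene [248 280  29  23 346] [261.8 290.8] [ 0.614 -0.124  0.03 ]
scene [165 289  29  25 514] [179. 301.] [ 0.607 -0.275  0.03 ]
top [364 145  20  20 243] [373.7 154.5] [ 0.598 -0.275  0.03 ]
top [299 146  21  20 167] [309.5 155.5] [ 0.597 -0.123  0.03 ]
top [143 192  10  11  77] [147.9 196.2] [0.499 0.26  0.03 ]
top [301 193  17  25 185] [308.9 204.9] [ 0.478 -0.12   0.03 ]
```

View pics/5.png

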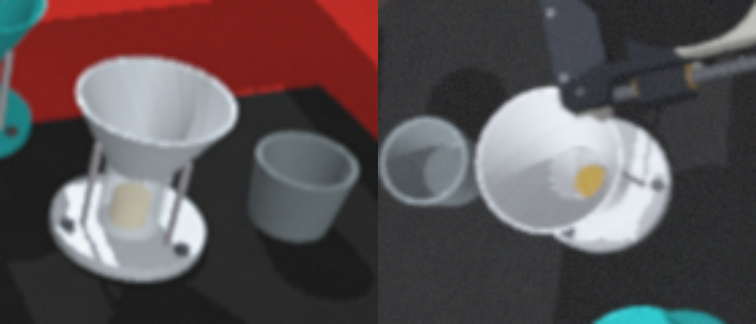

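The blank (pale, at about (130,205) on the left and (590,180) on the right) is at the bottom of the tube. The arm is clear.

```bash
python3 -c "
from plant import r
s=r.get_state();print(s['time_s'],s['qd'].round(2),s['contact_force']);print(r.close_job())"
```

```text
8.6333 [ 1.39  0.3  -0.25 -0.2   0.4  -0.54] [ 0.01658666  0.83806043 -0.3089572 ]
the job is handed in; nothing more can be done
None
```

I picked the round brass blank off the plate and released it over the mouth of the aluminium funnel. It dropped to the bottom of the clear tube, and I handed the job in at 8.6 s.

- **Blank:** both cameras show it at the bottom of the tube. The top view puts it at about (0.499, 0.260), against a measured funnel axis of (0.500, 0.256). That is roughly 4 mm off, within the 14 mm limit. I did not measure its final height separately; the pictures show it on the tube floor.
- **Square block:** it measured within 1 mm of where it started.
- **Robot:** the gripper was up and about 190 mm to the side of the funnel, with contact force near zero, though the base joint was still settling at about 1.4 degrees/s.

One arm command was refused for a missing "yaw" entry; nothing moved and I resent it. No check failed. The two cameras disagreed by about 3 mm on the funnel centre, so I used the mean.

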